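# Open the tab-locked paste pot

### The job

Open the paste pot: squeeze the two side tabs of its grey cap together and, keeping them squeezed, turn the cap anticlockwise (seen from above) until you feel its stop, then lift it straight off. Never force the cap against the pot; set it gently down, right way up, on the middle of the dark wooden block and let go. Leave the other things on the bench alone.

Things in the scene. Friction and masses are not known exactly. Their poses are not given: they have to be found in the camera images.
- pot: White round paste pot, 94 mm across, fixed to the bench in a 116 mm square plywood holder 22 mm high. Origin on the bench under the pot's axis, z up. Pot x and cap x are parallel while the cap is locked. The cap locks on a bayonet neck hidden under it, 34 mm high above the shoulder.
- shoulder (a point): On the pot's axis, level with its flat shoulder, 70 mm above the bench. Four white posts, 5 mm wide, stand 10 mm up from the shoulder, 30.5 to 34 mm from the axis on the local +y and -y sides (at x = +-9.5 mm), one either side of each tab's leg: they block turning while the tabs are out.
- pot_seat (a point): On the pot's axis, 73.5 mm above the bench: underside of the seated cap. The cap lifts only when turned anticlockwise to a hard stop 30 to 70 degrees on from locked (differs each time, unseen), or up to 5 degrees short of it. Over 40 N between cap and pot does harm (about 0.6 N m against the stop). Free turning takes under 0.1 N m: a rise of 0.2 N m is the stop.
- cap: Loose grey cap on the pot, 60 g: a round skirted knob 49 mm across, 40.5 mm high, with two spring tabs on opposite sides, its local +y and -y. Origin in the centre of its underside, z up; it stands on its skirt. On the neck it has about 1.5 mm of sideways play, and a spring seal below it gives 3 mm (2 to 7 N) when pressed down. To come free it must rise 32 mm.
- cap_grip (a point): On the cap's axis, 30 mm above its underside, where the tabs are best pinched; axes as the cap's. Flat tab faces 22 mm wide, from 12 to 41 mm above the underside, 68 mm apart over both when free, 57 mm when squeezed fully: pinch along local y. Fingertips at least 10 mm above the underside pass over the pot's posts when turning.
- tab_a (a joint): Inward travel of the tab on the cap's +y side: 0 out (locked), 0.0055 m fully pressed; spring about 2 N at the start to 6.5 N at the end. Its leg clears the posts from 0.0040 m on.
- tab_b (a joint): The same for the tab on the cap's -y side.
- block: Loose dark wooden block, 110 x 110 x 18 mm, 0.45 kg, flat on the bench. Origin under its centre.
- block_top (a point): Centre of the block's top face, 18 mm above the bench.
- jar: Bystander: closed jar with a plain round grey lid without tabs, 66 mm across, 85 mm high; origin under its centre.
- weight: Bystander: brass cylinder, 48 mm across, 45 mm high; origin under its centre.
- offcut: Bystander: plywood offcut 60 x 45 x 22 mm; origin under its centre.
- brush: Bystander: brush 190 mm long lying flat.
- strip: Bystander: pale wooden strip 200 x 18 x 10 mm lying flat; origin under its centre.
- panel: Bystander: plywood panel with a slot, 200 x 150 x 12 mm, lying flat; origin under its centre.
- pen: Bystander: black pen, 130 mm long, lying flat.
Mind the look-alikes: they are no part of the job. Of the things shaped like the cap, the grey one is meant. Several things look just like the block: the one meant starts farthest from the robot's base.

How it is judged:
By the outcome, as a careful person would: the job done as asked, in the order asked, and still so for the second after the job is handed in, with the robot touching nothing.
It also fails if it takes over 64 s, if anything falls off the work surface, if the arm or the gripper's body presses on something with over 40 N, if the wrist force passes 120 N, or if a joint passes its speed limit or range.

### The arm

A 7-joint arm with a two-finger parallel gripper is mounted at the origin on the work surface. World frame = base frame: x ahead of the robot, y to its left, z up, the work surface at z = 0. Lengths are in m, angles in rad, forces in N, time in s.
With the tool pointing down it reaches from about 0.4 to 0.85 m from the base axis. Payload 10.4 kg.
Tool frame: the origin (TCP) lies midway between the tips of the shut fingers; the grasp point (between the pads) lies 19 mm behind it; y points along the fingers, x is the direction in which the jaws open and shut, and the axes are right-handed (so a half turn about y gives the same grasp; the last joint's range is limited). The gripper opens to 87 mm and grips with 3 to 60 N. Pads are 19 mm wide; open, the fingers measure 117 mm over their backs; the gripper's body (75 mm by 190 mm) begins 51 mm behind the grasp point.
Start: joints at [1.136, 0.332, -0.065, 1.46, 0.022, 1.35, -0.088], TCP at [0.25, -0.573, 0.223] pointing down, gripper open.
Joint ranges: [-2.6, 2.6], [-0.5, 2.12], [-1.47, 1.34], [0.16, 2.42], [-1.27, 4.41], [0.06, 2.06], [-2.6, 2.6]. Speed limits (rad/s): [2.22, 2.22, 2.79, 2.79, 3.14, 3.14, 3.14].

### API

Orientations are given as a unit quaternion [x, y, z, w].
In Python, from bench import * gives the robot as it stands.
- The arm moves only by the tool jog_arm, never from a script. Its argument "commands" is a list of rows, each an object with "translation": the shift along the world's x, y, z in mm, a list of three; "twist": the turn about the world's z in rad. A call has 1 to 20 rows; each row shifts and turns the commanded pose from where the row before left it; what a row does not reach is not made up. A row lasts 1/10 s, in which the tool goes at most 50 mm and 8.59 degrees, less where a joint would pass 70% of its speed; a pose out of reach is approached as far as the arm can. A call is refused whole if a number of a shift passes 50 or a number of a turn 0.15, either way. A call with a gripper value outside its range is refused whole. "grip" is the closure, from 0 (fully open) to 1 (shut), set as the call begins (left out, the last holds). The fingers move at their own pace and stop on an object; "grip_force" is the grip in N (left out, the last holds). Time passes only in rows, so rows that do not move let the fingers close. It gives the time, the measured TCP pose, the force and the opening at its end, in the units of the state.
- read_state(): the state, without advancing time (a new reading comes with each control period).
- camera(name): name is "scene" or "top" or "wrist"; returns a dict with "img" (480x640x3 uint8, red, green, blue), "fx", "fy", "cx", "cy" (pixels), "cam_to_world" (4x4, takes a point from camera to world coordinates). Camera axes: x right, y down, z forward; pixel columns grow to the right and rows downward; lengths in m; the calibration is good to about 2 mm. A picture is of the moment at which its call begins. There is no depth.
- close_job(): hands the job in, once; it reports no verdict.
The state is a dict: "time": time; "joint_positions": joint angles; "joint_vel": joint speeds; "joint_torque": joint torques, N m; "ee_pos": TCP position; "eef_rot": TCP orientation; "ft_force": force on the tool from outside, world axes, zero at the start; "torque": the same for the moment, N m; "width": finger opening in m.
Only numpy, scipy, OpenCV 4.12 (cv2) and the standard library are available. Lean on these libraries where they do the work, as an engineer would, in place of code of your own. Each camera call takes 0.05 s, during which the arm holds its last target.

## Working session

There is one attempt and no reset: what is moved stays moved. The work goes in short steps, Python scripts to look and compute and a tool call to move; the robot and the scene stay as the last step left them, time stands still between calls to the robot, and variables do not carry over. Pictures are saved under pics/ and viewed, and the job is handed in when it is done.

Besides the shell and the picture viewer there is one more tool, called as name(argument=value, ...) on one line, values as JSON. jog_arm: Moves the arm, as the interface text tells. Its arguments: {"type":"object","properties":{"commands":{"type":"array"},"grip":{"type":"number"},"grip_force":{"type":"number"}},"required":["commands"]}

```bash
ls; mkdir -p pics; python3 - <<'E'
from bench import *
import cv2
s=read_state()
print({k:s[k] for k in ['time','ee_pos','eef_rot','ft_force','torque','width']})
for n in ['scene','top','wrist']:
    c=camera(n); cv2.imwrite(f'pics/{n}0.png',c['img'][:,:,::-1]); print(n,c['fx'],c['fy'],c['cx'],c['cy']); print(c['cam_to_world'])
E
```

```text
pics
{'time': 0.0, 'ee_pos': array([ 0.25001115, -0.57237841,  0.22175485]), 'eef_rot': array([-0.59141408,  0.3876386 , -0.38676047,  0.59193077]), 'ft_force': array([ 0.19767109,  0.2692526 , -0.2634483 ]), 'torque': array([ 0.02548762, -0.00536645,  0.01938438]), 'width': 0.08719673767876841}
scene 539.5290903861327 539.5290903861327 320.60949149990483 239.22069005556958
[[-0.13937445  0.53945788 -0.83039747  1.45197767]
 [ 0.99009318  0.09034408 -0.10748692  0.131038  ]
 [ 0.01703683 -0.8371518  -0.54670523  0.69147952]
 [ 0.          0.          0.          1.        ]]
top 524.2597825155001 524.2597825155001 315.2735464124201 238.47170551457293
[[ 0.00558681 -0.99220325  0.12450502  0.42715003]
 [-0.99940818 -0.00976626 -0.03298346  0.04440701]
 [ 0.03394225 -0.12424706 -0.99167061  1.03014133]
 [ 0.          0.          0.          1.        ]]
wrist 383.2860102831548 383.2860102831548 318.13737728953123 240.07217605448633
[[ 4.01025640e-01 -8.75490048e-01 -2.69621238e-01  3.24212646e-01]
 [-9.16066735e-01 -3.83396082e-01 -1.17597542e-01 -5.40210034e-01]
 [-4.16248480e-04  2.94150677e-01 -9.55758969e-01  3.83446217e-01]
 [ 0.00000000e+00  0.00000000e+00  0.00000000e+00  1.00000000e+00]]
```

View pics/scene0.png

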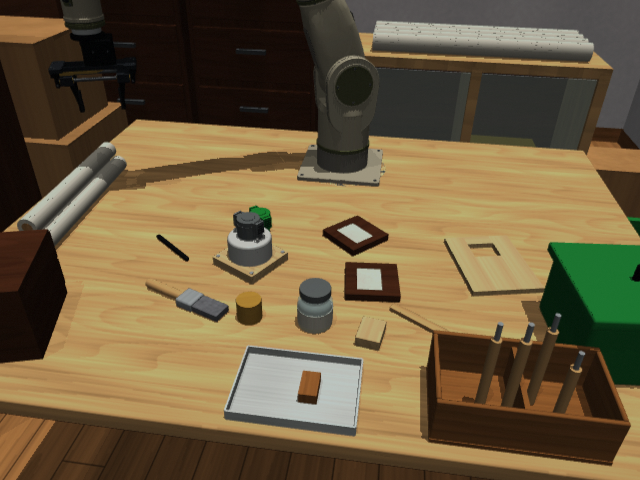

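View pics/top0.png

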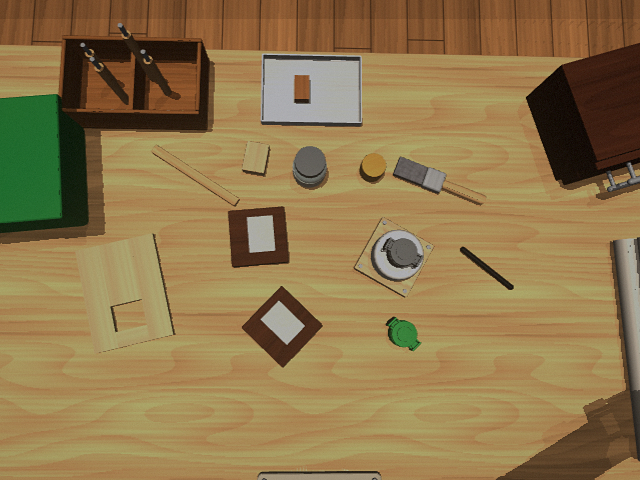

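View pics/wrist0.png

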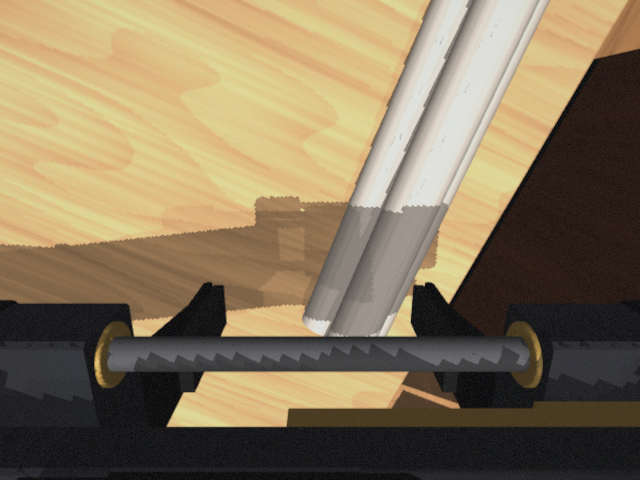

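Top view: the pot with its grey cap is at about (400,254). The far dark block is at (259,237) and the nearer look-alike at (282,326). The green decoy cap is at (404,334). Next I'll zoom in and measure.

```bash
cat > h.py <<'E'
import numpy as np, cv2
from bench import *
def ray(c,u,v,z):
    M=np.array(c['cam_to_world']); d=M[:3,:3]@np.array([(u-c['cx'])/c['fx'],(v-c['cy'])/c['fy'],1.]); o=M[:3,3]
    return o+d*(z-o[2])/d[2]
def proj(c,p):
    M=np.array(c['cam_to_world']); q=M[:3,:3].T@(np.array(p)-M[:3,3]); return np.array([c['cx']+c['fx']*q[0]/q[2],c['cy']+c['fy']*q[1]/q[2]])
def crop(c,u0,v0,w,h,k,name):
    im=c['img'][v0:v0+h,u0:u0+w,::-1]; cv2.imwrite(name,cv2.resize(im,None,fx=k,fy=k,interpolation=cv2.INTER_CUBIC))
E
python3 - <<'E'
from h import *
t=camera('top'); s=camera('scene')
crop(t,345,205,100,100,6,'pics/t1.png'); crop(s,205,195,100,85,7,'pics/s1.png')
# block far: dark mask
im=t['img'].astype(int)
sub=im[195:280,215:300]; m=(sub.sum(2)<230).astype(np.uint8)
h=cv2.convexHull(np.vstack(max(cv2.findContours(m,0,2)[0],key=cv2.contourArea)))
r=cv2.minAreaRect(h); b=cv2.boxPoints(r)+[215,195]; print(r,b.tolist())
for z in (0.018,): 
    P=np.array([ray(t,*p,z)[:2] for p in b]);print(P,P.mean(0),np.linalg.norm(np.diff(P,axis=0),axis=1))
E
```

```text
((43.008811950683594, 41.61470413208008), (57.522369384765625, 57.445674896240234), 85.60128784179688) [[227.16469287872314, 210.14118194580078], [284.441162109375, 205.73529052734375], [288.8529281616211, 263.0882263183594], [231.5764617919922, 267.4941177368164]]
[[0.60817574 0.18285341]
 [0.61823533 0.07151237]
 [0.50578908 0.06155013]
 [0.4963951  0.17146259]] [0.55714882 0.12184462] [0.11179455 0.1128867  0.11031317]
```

View pics/t1.png

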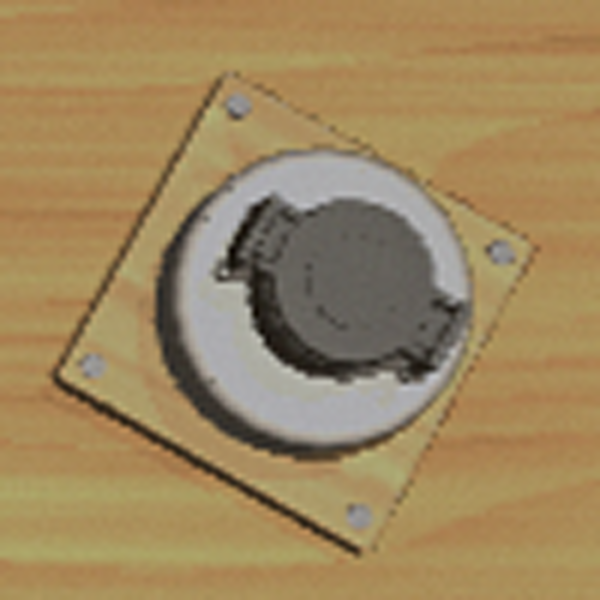

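View pics/s1.png

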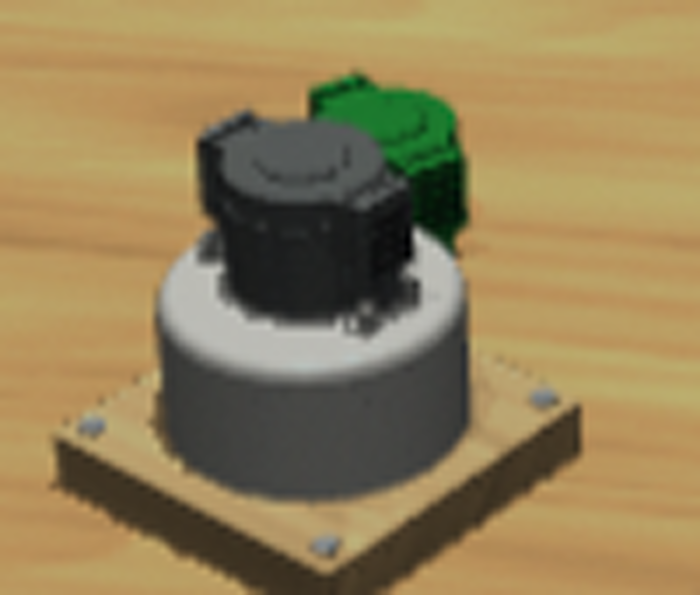

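```bash
python3 - <<'E'
from h import *
t=camera('top'); s=camera('scene')
T=lambda u,v,z: ray(t,345+(u-.5)/6-.4,205+(v-.5)/6-.4,z)
S=lambda u,v,z: ray(s,205+u/7-.45,195+v/7-.45,z)
H=np.array([T(*p,.022)[:2] for p in [(230,72),(540,248),(362,553),(57,380)]])
print('holder',H.mean(0),[np.degrees(np.arctan2(*(H[i]-H[j])[::-1])) for i,j in [(0,1),(3,2),(0,3),(1,2)]],np.linalg.norm(H[0]-H[1]),np.linalg.norm(H[0]-H[3]))
B=np.array([T(*p,.022)[:2] for p in [(238,106),(501,252),(359,516),(93,366)]]);print('screws',B.mean(0))
B=np.array([S(*p,.022)[:2] for p in [(92,427),(543,398)]]);print('scene screws',B)
# cap top via mask fit circle
print('captop',T(352,280,.114),'tabs',T(244,236,.114),T(441,342,.114), (T(244,236,.114)+T(441,342,.114))/2)
d=T(244,236,.114)-T(441,342,.114);print(np.degrees(np.arctan2(d[1],d[0])),np.linalg.norm(d))
print('captop scene',S(303,161,.114))
print('shoulder circ',T(325,298,.070))
# scene check of block using scene view: white
im=s['img'].astype(int); sub=im[255:310,335:410]; m=(sub.sum(2)<200).astype(np.uint8)
h=cv2.convexHull(np.vstack(max(cv2.findContours(m,0,2)[0],key=cv2.contourArea)))
sub=im[255:310,335:410]; m=(sub.min(2)>130).astype(np.uint8); M=cv2.moments(max(cv2.findContours(m,0,2)[0],key=cv2.contourArea)); print('white scene',ray(s,M['m10']/M['m00']+335,M['m01']/M['m00']+255,.018))
sub=t['img'].astype(int)[205:265,232:285]; m=(sub.min(2)>130).astype(np.uint8); M=cv2.moments(max(cv2.findContours(m,0,2)[0],key=cv2.contourArea)); print('white top',ray(t,M['m10']/M['m00']+232,M['m01']/M['m00']+205,.018))
crop(t,215,195,90,85,7,'pics/b1.png'); crop(s,335,250,80,60,8,'pics/b2.png')
E
```

```text
holder [ 0.51993259 -0.14241627] [np.float64(60.55340777626682), np.float64(60.78688087765903), np.float64(-29.42483122523243), np.float64(-31.149678164085486)] 0.1156256308774622 0.1160125866914398
screws [ 0.5208779  -0.14255519]
scene screws [[ 0.53556576 -0.21064854]
 [ 0.49733376 -0.07692448]]
captop [ 0.52106603 -0.14160614  0.114     ] tabs [ 0.53380667 -0.10978266  0.114     ] [ 0.50298223 -0.16765945  0.114     ] [ 0.51839445 -0.13872105  0.114     ]
61.9608097087012 0.06557339036907495
captop scene [ 0.51830608 -0.14310636  0.114     ]
shoulder circ [ 0.51992389 -0.14207694  0.07      ]
white scene [0.56090358 0.11696145 0.018     ]
white top [0.56291477 0.11692106 0.018     ]
```

View pics/b1.png

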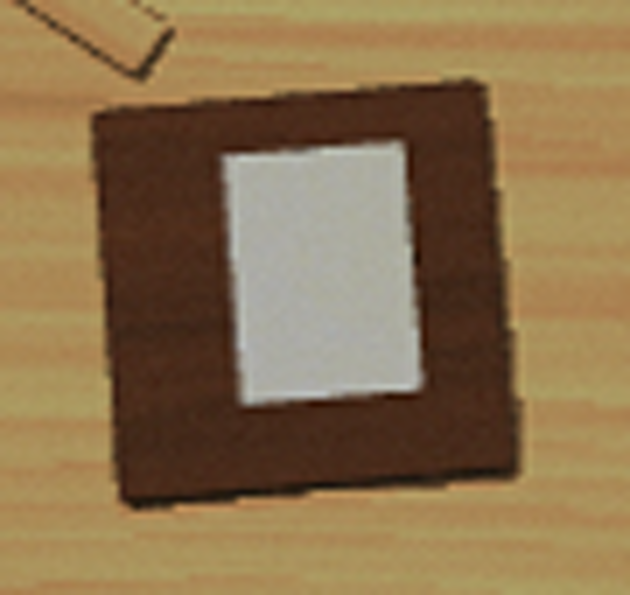

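View pics/b2.png

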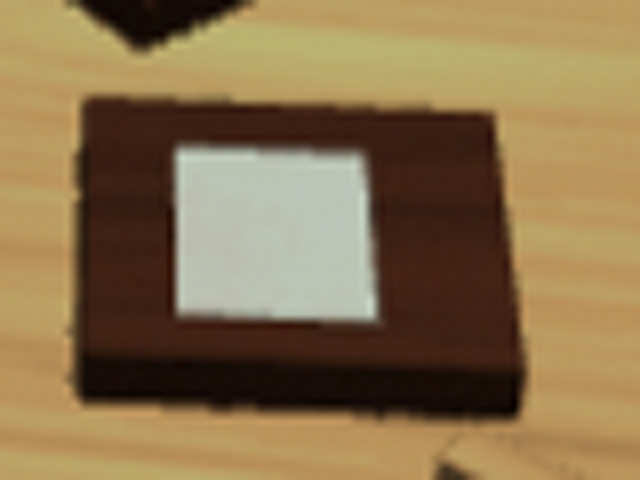

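```bash
python3 - <<'E'
from h import *
from scipy.spatial.transform import Rotation as R
s=camera('scene');t=camera('top')
P=np.array([ray(s,335+u/8-.45,250+v/8-.45,.018)[:2] for u,v in [(85,98),(493,112),(520,366),(82,352)]]);print('scene block',P,P.mean(0))
P=np.array([ray(t,215+u/7-.45,195+v/7-.45,.018)[:2] for u,v in [(93,110),(485,83),(518,470),(120,496)]]);print('top block',P.mean(0),np.linalg.norm(np.diff(P,axis=0),axis=1))
st=read_state();m=R.from_quat(st['eef_rot']).as_matrix();print(m,np.degrees(np.arctan2(m[1,0],m[0,0])),st['time'])
E
```

```text
scene block [[0.50815927 0.0630765 ]
 [0.49673182 0.17183276]
 [0.60406368 0.18093626]
 [0.61598033 0.07333607]] [0.55623378 0.1222954 ]
top block [0.55843346 0.12193334] [0.10923365 0.1089075  0.10947258]
[[ 4.00252660e-01  1.90103493e-05  9.16404828e-01]
 [-9.16404828e-01  1.63743088e-05  4.00252659e-01]
 [-7.39655277e-06 -1.00000000e+00  2.39750365e-05]] -66.40602559677552 0.45
```

jog_arm(commands=[{"translation": [13.5, 21.5, 0], "twist": -0.0464}, {"translation": [13.5, 21.5, 0], "twist": -0.0464}, {"translation": [13.5, 21.5, 0], "twist": -0.0464}, {"translation": [13.5, 21.5, 0], "twist": -0.0464}, {"translation": [13.5, 21.5, 0], "twist": -0.0464}, {"translation": [13.5, 21.5, 0], "twist": -0.0464}, {"translation": [13.5, 21.5, 0], "twist": -0.0464}, {"translation": [13.5, 21.5, 0], "twist": -0.0464}, {"translation": [13.5, 21.5, 0], "twist": -0.0464}, {"translation": [13.5, 21.5, 0], "twist": -0.0464}, {"translation": [13.5, 21.5, 0], "twist": -0.0464}, {"translation": [13.5, 21.5, 0], "twist": -0.0464}, {"translation": [13.5, 21.5, 0], "twist": -0.0464}, {"translation": [13.5, 21.5, 0], "twist": -0.0464}, {"translation": [13.5, 21.5, 0], "twist": -0.0464}, {"translation": [13.5, 21.5, 0], "twist": -0.0464}, {"translation": [13.5, 21.5, 0], "twist": -0.0464}, {"translation": [13.5, 21.5, 0], "twist": -0.0464}, {"translation": [13.5, 21.5, 0], "twist": -0.0464}, {"translation": [13.5, 21.5, 0], "twist": -0.0464}], grip=0, grip_force=20)

```text
time: 2.45
ee_pos: [0.5207, -0.1419, 0.2227]
eef_rot: [0.355, -0.611, 0.612, -0.355]
ft_force: [0.1, 0.6, 0.3]
width: 0.0869
```

```bash
cat >> h.py <<'E'
from scipy.spatial.transform import Rotation as R
def st():
    s=read_state(); m=R.from_quat(s['eef_rot']).as_matrix()
    print('t',round(s['time'],2),'tcp',np.round(s['ee_pos']*1000,2),'yaw',round(np.degrees(np.arctan2(m[1,0],m[0,0])),2),'F',np.round(s['ft_force'],2),'T',np.round(s['torque'],3),'w',round(s['width']*1000,2),'q',np.round(s['joint_positions'],2),'tilt',np.round(m[:2,1],4))
    return s
E
python3 - <<'E'
from h import *
st(); c=camera('wrist'); cv2.imwrite('pics/w1.png',c['img'][:,:,::-1]); print(proj(c,[.5197,-.1425,.114]),proj(c,[.5197,-.1425,.07])); print(c['cam_to_world'])
E
```

```text
t 2.45 tcp [ 520.66 -141.9   222.75] yaw -119.69 F [0.13 0.64 0.32] T [ 0.103  0.004 -0.045] w 86.95 q [ 0.51  0.17 -0.37  1.67  0.06  1.31 -1.96] tilt [ 0.0003 -0.0002]
[319.04532429 238.13349245] [318.89988816 223.14481077]
[[-4.94631014e-01 -8.30839672e-01 -2.55040387e-01  5.90853731e-01]
 [-8.69102915e-01  4.73034072e-01  1.44564486e-01 -1.82060263e-01]
 [ 5.32882825e-04  2.93162422e-01 -9.56062503e-01  3.84358028e-01]
 [ 0.00000000e+00  0.00000000e+00  0.00000000e+00  1.00000000e+00]]
```

View pics/w1.png

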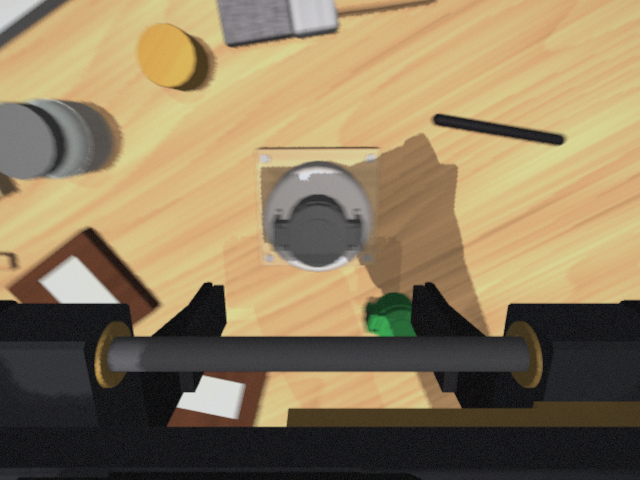

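```bash
python3 - <<'E'
from h import *
c=camera('wrist'); crop(c,250,140,140,140,5,'pics/w2.png')
E
```

```text
(no output)
```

View pics/w2.png

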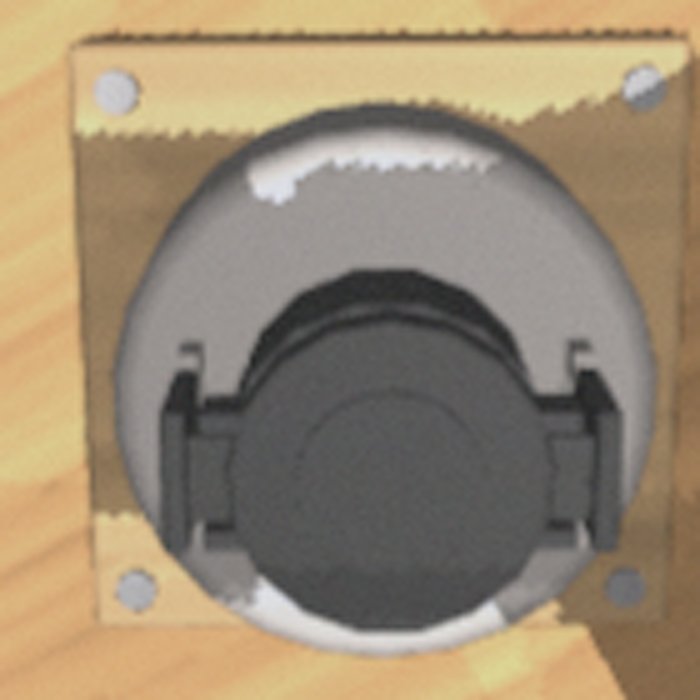

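```bash
python3 - <<'E'
from h import *
st(); c=camera('wrist'); 
W=lambda u,v,z: ray(c,250+u/5-.4,140+v/5-.4,z)
print('cap',W(391,474,.114)*1000,'pot sh',W(386,380,.066)*1000)
print('screws',np.mean([W(*p,.022) for p in [(117,92),(645,88),(136,590),(626,587)]],0)*1000)
a=W(165,470,.114);b=W(618,470,.114);print(a,b,(a+b)/2,np.linalg.norm(a-b))
d=W(645,88,.022)-W(117,92,.022);d2=W(626,587,.022)-W(136,590,.022)
for x in(d,d2,b-a):print(np.degrees(np.arctan2(x[1],x[0])))
m=c['cam_to_world'];print(m[:3,3])
E
```

```text
t 2.55 tcp [ 521.68 -138.95  222.67] yaw -119.36 F [-0.55  0.47  0.11] T [ 0.075  0.018 -0.026] w 86.75 q [ 0.51  0.17 -0.37  1.67  0.06  1.31 -1.96] tilt [0.0008 0.0013]
cap [ 520.14204431 -146.39101932  114.        ] pot sh [ 522.39873359 -147.92233294   66.        ]
screws [ 518.6389776  -145.74700834   22.        ]
[ 0.5369081  -0.11775553  0.114     ] [ 0.50437924 -0.17573711  0.114     ] [ 0.52064367 -0.14674632  0.114     ] 0.06648300343794866
-118.88050514787165
-118.91679835910757
-119.29331880864093
[ 0.59201182 -0.17895587  0.38428473]
```

jog_arm(commands=[{"translation": [0, 0, 0], "twist": 0}, {"translation": [0, 0, 0], "twist": 0}, {"translation": [0, 0, 0], "twist": 0}, {"translation": [0, 0, 0], "twist": 0}, {"translation": [0, 0, 0], "twist": 0}])

```text
time: 3.1
ee_pos: [0.52, -0.1431, 0.2226]
eef_rot: [0.356, -0.611, 0.611, -0.356]
ft_force: [-0.5, 0.1, -0.8]
width: 0.087
```

```bash
python3 - <<'E'
from h import *
st(); c=camera('wrist'); st(); crop(c,250,140,140,140,5,'pics/w3.png'); print(c['cam_to_world'][:3,3]); np.save('c.npy',c['cam_to_world'])
E
```

```text
t 3.1 tcp [ 520.05 -143.11  222.61] yaw -119.61 F [-0.45  0.12 -0.84] T [0.034 0.028 0.027] w 86.96 q [ 0.52  0.17 -0.37  1.67  0.06  1.31 -1.95] tilt [-0.     -0.0001]
t 3.15 tcp [ 520.1  -143.02  222.6 ] yaw -119.6 F [0.4  0.11 0.54] T [0.076 0.007 0.007] w 87.36 q [ 0.52  0.17 -0.37  1.67  0.06  1.31 -1.95] tilt [ 0.     -0.0001]
[ 0.5903513  -0.18317072  0.38423539]
```

View pics/w3.png

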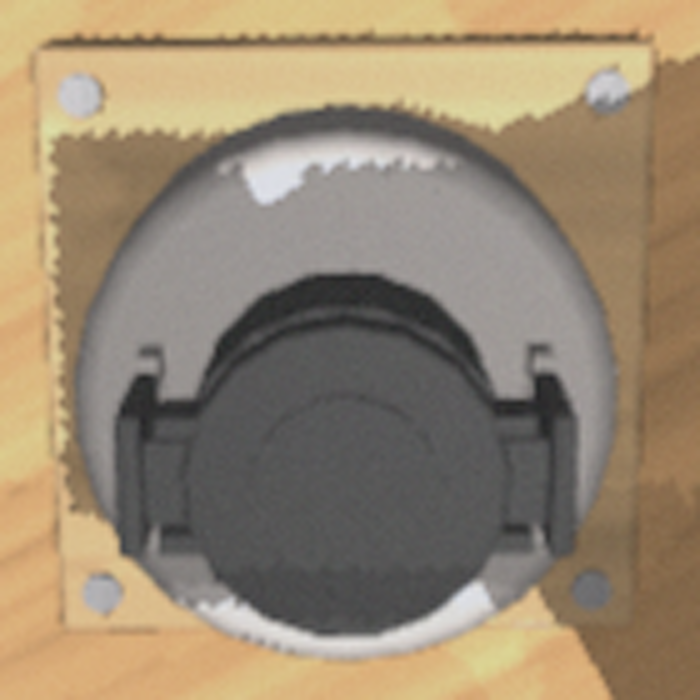

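```bash
python3 - <<'E'
from h import *
c=dict(fx=383.286,fy=383.286,cx=318.137,cy=240.072,cam_to_world=np.load('c.npy'))
W=lambda u,v,z: ray(c,250+u/5-.4,140+v/5-.4,z)
print('cap',W(346,475,.114)*1000)
print('screws',np.mean([W(*p,.022) for p in [(80,95),(608,92),(102,593),(591,590)]],0)*1000)
a=W(118,470,.114);b=W(575,470,.114);print((a+b)/2,np.linalg.norm(a-b))
d=W(608,92,.022)-W(80,95,.022);d2=W(591,590,.022)-W(102,593,.022)
for x in(d,d2):print(np.degrees(np.arctan2(x[1],x[0])))
E
```

```text
cap [ 521.5495222  -144.89738562  114.        ]
screws [ 519.68570224 -143.91448197   22.        ]
[ 0.52217699 -0.14533993  0.114     ] 0.0670603756153201
-119.2400120934347
-119.19574300889548
```

jog_arm(commands=[{"translation": [0, 0, -15], "twist": 0.005}, {"translation": [0, 0, -15], "twist": 0}, {"translation": [0, 0, -15], "twist": 0}, {"translation": [0, 0, -15], "twist": 0}, {"translation": [0, 0, -15], "twist": 0}, {"translation": [0, 0, -15], "twist": 0}, {"translation": [0, 0, -15], "twist": 0}, {"translation": [0, 0, -5], "twist": 0}, {"translation": [0, 0, -5], "twist": 0}, {"translation": [0, 0, -5], "twist": 0}, {"translation": [0, 0, -5], "twist": 0}, {"translation": [0, 0, -5], "twist": 0}, {"translation": [0, 0, -5], "twist": 0}, {"translation": [0, 0, -1], "twist": 0}, {"translation": [0, 0, 0], "twist": 0}, {"translation": [0, 0, 0], "twist": 0}, {"translation": [0, 0, 0], "twist": 0}])

```text
time: 4.85
ee_pos: [0.5204, -0.1428, 0.0868]
eef_rot: [0.357, -0.61, 0.61, -0.357]
ft_force: [0.1, 0.7, 0.6]
width: 0.087
```

```bash
python3 - <<'E'
from h import *
st(); c=camera('wrist'); cv2.imwrite('pics/w4.png',c['img'][:,:,::-1]); s=camera('scene'); crop(s,180,150,130,130,5,'pics/s4.png')
st()
E
```

```text
t 4.85 tcp [ 520.36 -142.79   86.82] yaw -119.29 F [0.1  0.75 0.57] T [ 0.116  0.035 -0.027] w 86.95 q [ 0.5   0.29 -0.36  1.83  0.12  1.04 -1.99] tilt [ 0.0004 -0.0002]
t 4.95 tcp [ 520.31 -142.79   86.77] yaw -119.29 F [ 0.77 -0.38  0.44] T [ 0.127 -0.01  -0.002] w 87.06 q [ 0.5   0.29 -0.36  1.83  0.12  1.04 -1.99] tilt [ 0.0003 -0.0002]
```

View pics/w4.png

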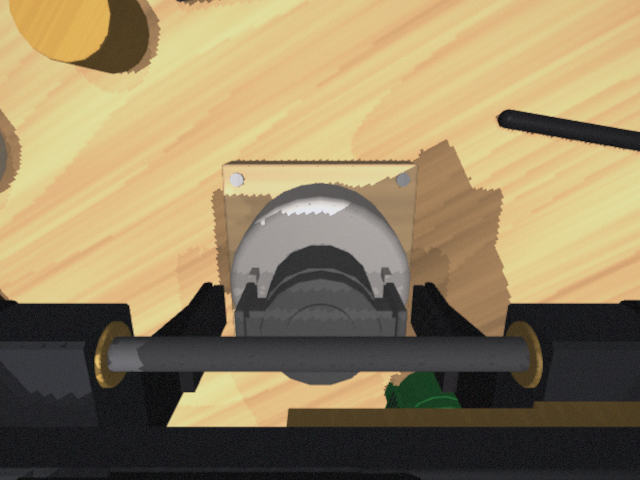

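View pics/s4.png

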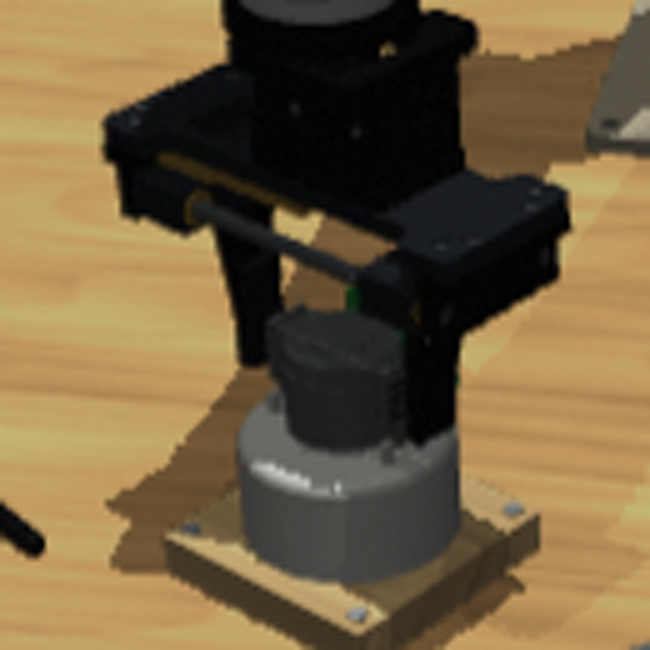

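The cap sits midway between the fingers: tabs at u≈236 and 407, finger inner edges at 224 and 413. Now I'll squeeze.

jog_arm(commands=[{"translation": [0, 0, 0], "twist": 0}, {"translation": [0, 0, 0], "twist": 0}, {"translation": [0, 0, 0], "twist": 0}, {"translation": [0, 0, 0], "twist": 0}, {"translation": [0, 0, 0], "twist": 0}, {"translation": [0, 0, 0], "twist": 0}, {"translation": [0, 0, 0], "twist": 0}, {"translation": [0, 0, 0], "twist": 0}, {"translation": [0, 0, 0], "twist": 0}, {"translation": [0, 0, 0], "twist": 0}], grip=1, grip_force=20)

```text
time: 5.95
ee_pos: [0.5202, -0.1428, 0.0866]
eef_rot: [0.357, -0.61, 0.61, -0.357]
ft_force: [-0.1, -0.4, 0.7]
width: 0.056
```

```bash
python3 - <<'E'
from h import *
st(); c=camera('wrist'); cv2.imwrite('pics/w5.png',c['img'][:,:,::-1]);st()
E
```

```text
t 5.95 tcp [ 520.19 -142.81   86.6 ] yaw -119.29 F [-0.07 -0.39  0.7 ] T [-0.011  0.163  0.016] w 56.05 q [ 0.5   0.29 -0.36  1.83  0.12  1.04 -1.99] tilt [ 0.     -0.0001]
t 6.0 tcp [ 520.18 -142.81   86.58] yaw -119.29 F [-1.67  0.56  1.1 ] T [-0.045  0.21  -0.01 ] w 56.29 q [ 0.5   0.29 -0.36  1.83  0.12  1.04 -1.99] tilt [-0.     -0.0001]
```

View pics/w5.png

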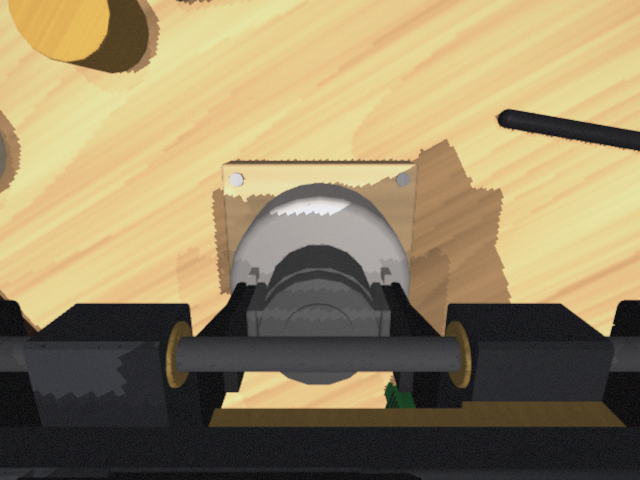

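jog_arm(commands=[{"translation": [0, 0, 0], "twist": 0.02}, {"translation": [0, 0, 0], "twist": 0.04}, {"translation": [0, 0, 0], "twist": 0.04}, {"translation": [0, 0, 0], "twist": 0.04}, {"translation": [0, 0, 0], "twist": 0.04}])

```text
time: 6.5
ee_pos: [0.5203, -0.1427, 0.0866]
eef_rot: [0.411, -0.575, 0.575, -0.412]
ft_force: [0.0, 0.3, 1.0]
width: 0.0561
```

```bash
python3 -c "
from h import *
st()"
```

```text
t 6.5 tcp [ 520.29 -142.67   86.62] yaw -108.82 F [0.03 0.27 1.  ] T [ 0.029  0.015 -0.   ] w 56.13 q [ 0.52  0.29 -0.39  1.83  0.13  1.04 -1.82] tilt [ 0.0002 -0.    ]
```

Turning freely, with almost no torque.

jog_arm(commands=[{"translation": [0, 0, 0], "twist": 0.04}, {"translation": [0, 0, 0], "twist": 0.04}, {"translation": [0, 0, 0], "twist": 0.04}, {"translation": [0, 0, 0], "twist": 0.04}, {"translation": [0, 0, 0], "twist": 0.04}, {"translation": [0, 0, 0], "twist": 0.04}, {"translation": [0, 0, 0], "twist": 0.02}, {"translation": [0, 0, 0], "twist": 0.01}])

```text
time: 7.3
ee_pos: [0.5203, -0.1427, 0.0866]
eef_rot: [0.485, -0.515, 0.515, -0.485]
ft_force: [0.2, -0.2, 0.7]
width: 0.0563
```

```bash
python3 -c "
from h import *
st()"
```

```text
t 7.3 tcp [ 520.29 -142.69   86.62] yaw -93.46 F [ 0.21 -0.17  0.74] T [0.007 0.004 0.008] w 56.33 q [ 0.56  0.3  -0.43  1.83  0.14  1.05 -1.56] tilt [0.0002 0.0001]
```

jog_arm(commands=[{"translation": [0, 0, 0], "twist": 0.02}, {"translation": [0, 0, 0], "twist": 0.02}, {"translation": [0, 0, 0], "twist": 0}])

```text
time: 7.6
ee_pos: [0.5202, -0.1427, 0.0866]
eef_rot: [0.495, -0.505, 0.505, -0.495]
ft_force: [0.4, 0.2, 1.3]
width: 0.0559
```

```bash
python3 -c "
from h import *
st()"
```

```text
t 7.6 tcp [ 520.23 -142.72   86.57] yaw -91.16 F [0.38 0.22 1.27] T [ 0.081  0.049 -0.053] w 55.93 q [ 0.56  0.3  -0.43  1.83  0.14  1.05 -1.52] tilt [ 0.0001 -0.    ]
```

jog_arm(commands=[{"translation": [0, 0, 0], "twist": 0.02}, {"translation": [0, 0, 0], "twist": 0}, {"translation": [0, 0, 0], "twist": 0}])

```text
time: 7.9
ee_pos: [0.5202, -0.1428, 0.0866]
eef_rot: [0.5, -0.5, 0.5, -0.5]
ft_force: [-0.0, 0.2, 1.0]
width: 0.0563
```

```bash
python3 -c "
from h import *
st()"
```

```text
t 7.9 tcp [ 520.19 -142.77   86.57] yaw -90.07 F [-0.03  0.19  0.98] T [0.023 0.036 0.027] w 56.33 q [ 0.56  0.3  -0.44  1.83  0.14  1.05 -1.5 ] tilt [ 0.     -0.0001]
```

jog_arm(commands=[{"translation": [0, 0, 0], "twist": 0.02}, {"translation": [0, 0, 0], "twist": 0.015}, {"translation": [0, 0, 0], "twist": 0}])

```text
time: 8.2
ee_pos: [0.5202, -0.1428, 0.0865]
eef_rot: [0.509, -0.491, 0.491, -0.509]
ft_force: [0.5, 0.5, 1.2]
width: 0.0566
```

```bash
python3 -c "
from h import *
st()"
```

```text
t 8.2 tcp [ 520.17 -142.76   86.55] yaw -88.01 F [0.46 0.52 1.22] T [ 0.025  0.03  -0.005] w 56.6 q [ 0.57  0.3  -0.44  1.83  0.15  1.05 -1.47] tilt [ 0.     -0.0001]
```

jog_arm(commands=[{"translation": [0, 0, 0], "twist": 0.02}, {"translation": [0, 0, 0], "twist": 0.015}, {"translation": [0, 0, 0], "twist": 0}])

```text
time: 8.5
ee_pos: [0.5202, -0.1428, 0.0866]
eef_rot: [0.517, -0.482, 0.482, -0.517]
ft_force: [-0.8, 0.1, 0.9]
width: 0.0562
```

```bash
python3 -c "
from h import *
st()"
```

```text
t 8.5 tcp [ 520.19 -142.79   86.59] yaw -86.01 F [-0.75  0.12  0.87] T [ 0.067  0.079 -0.009] w 56.21 q [ 0.57  0.3  -0.45  1.83  0.15  1.05 -1.43] tilt [ 0.0001 -0.0001]
```

jog_arm(commands=[{"translation": [0, 0, 0], "twist": 0.02}, {"translation": [0, 0, 0], "twist": 0.015}, {"translation": [0, 0, 0], "twist": 0}])

```text
time: 8.8
ee_pos: [0.5202, -0.1428, 0.0866]
eef_rot: [0.525, -0.473, 0.473, -0.525]
ft_force: [0.0, -0.4, 2.0]
width: 0.0563
```

```bash
python3 -c "
from h import *
st()"
```

```text
t 8.8 tcp [ 520.17 -142.78   86.58] yaw -84.01 F [ 0.03 -0.38  2.  ] T [ 0.005 -0.     0.008] w 56.32 q [ 0.58  0.3  -0.45  1.83  0.15  1.05 -1.4 ] tilt [ 0.     -0.0001]
```

jog_arm(commands=[{"translation": [0, 0, 0], "twist": 0.02}, {"translation": [0, 0, 0], "twist": 0.015}, {"translation": [0, 0, 0], "twist": 0}])

```text
time: 9.1
ee_pos: [0.5202, -0.1428, 0.0866]
eef_rot: [0.534, -0.464, 0.464, -0.534]
ft_force: [-0.2, -0.2, 0.6]
width: 0.0561
```

```bash
python3 -c "
from h import *
st()
c=camera('wrist'); cv2.imwrite('pics/w6.png',c['img'][:,:,::-1])"
```

```text
t 9.1 tcp [ 520.19 -142.75   86.58] yaw -82.0 F [-0.17 -0.2   0.65] T [-0.041  0.048  0.017] w 56.05 q [ 0.58  0.3  -0.46  1.83  0.15  1.05 -1.37] tilt [ 0.     -0.0001]
```

View pics/w6.png

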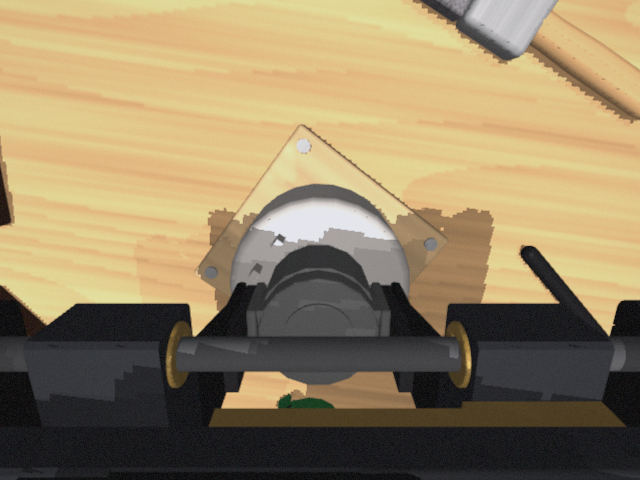

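The cap is turning with the gripper. The tabs stay squeezed at u≈248 and 390, while the pot's posts now show behind at (257,270). Continuing.

jog_arm(commands=[{"translation": [0, 0, 0], "twist": 0.02}, {"translation": [0, 0, 0], "twist": 0.015}, {"translation": [0, 0, 0], "twist": 0}])

```text
time: 9.45
ee_pos: [0.5202, -0.1428, 0.0866]
eef_rot: [0.542, -0.454, 0.455, -0.542]
ft_force: [0.2, -0.1, 0.2]
width: 0.0565
```

```bash
python3 -c "
from h import *
st()"
```

```text
t 9.45 tcp [ 520.19 -142.77   86.57] yaw -79.99 F [ 0.22 -0.09  0.24] T [-0.044  0.012  0.063] w 56.49 q [ 0.58  0.3  -0.46  1.83  0.15  1.05 -1.33] tilt [ 0.0001 -0.0001]
```

jog_arm(commands=[{"translation": [0, 0, 0], "twist": 0.02}, {"translation": [0, 0, 0], "twist": 0.015}, {"translation": [0, 0, 0], "twist": 0}])

```text
time: 9.75
ee_pos: [0.5202, -0.1427, 0.0866]
eef_rot: [0.55, -0.445, 0.445, -0.55]
ft_force: [0.4, 0.2, 0.2]
width: 0.0566
```

```bash
python3 -c "
from h import *
st()"
```

```text
t 9.75 tcp [ 520.19 -142.75   86.57] yaw -77.99 F [0.36 0.15 0.19] T [ 0.076  0.024 -0.   ] w 56.65 q [ 0.59  0.3  -0.47  1.83  0.16  1.05 -1.3 ] tilt [ 0.0001 -0.0001]
```

jog_arm(commands=[{"translation": [0, 0, 0], "twist": 0.02}, {"translation": [0, 0, 0], "twist": 0.015}, {"translation": [0, 0, 0], "twist": 0}])

```text
time: 10.05
ee_pos: [0.5202, -0.1428, 0.0866]
eef_rot: [0.557, -0.435, 0.435, -0.557]
ft_force: [-0.0, -0.2, 0.9]
width: 0.0566
```

```bash
python3 -c "
from h import *
st()"
```

```text
t 10.05 tcp [ 520.16 -142.76   86.55] yaw -75.98 F [-0.02 -0.21  0.91] T [-0.042 -0.015 -0.023] w 56.57 q [ 0.59  0.3  -0.47  1.83  0.16  1.05 -1.26] tilt [ 0. -0.]
```

jog_arm(commands=[{"translation": [0, 0, 0], "twist": 0.02}, {"translation": [0, 0, 0], "twist": 0.015}, {"translation": [0, 0, 0], "twist": 0}])

```text
time: 10.35
ee_pos: [0.5202, -0.1428, 0.0866]
eef_rot: [0.565, -0.425, 0.425, -0.565]
ft_force: [-0.5, -0.6, 1.2]
width: 0.0561
```

```bash
python3 -c "
from h import *
st()"
```

```text
t 10.35 tcp [ 520.19 -142.76   86.57] yaw -73.98 F [-0.46 -0.57  1.21] T [ 0.032  0.02  -0.019] w 56.12 q [ 0.6   0.31 -0.48  1.82  0.16  1.05 -1.23] tilt [ 0.0001 -0.0001]
```

jog_arm(commands=[{"translation": [0, 0, 0], "twist": 0.02}, {"translation": [0, 0, 0], "twist": 0.015}, {"translation": [0, 0, 0], "twist": 0}])

```text
time: 10.65
ee_pos: [0.5202, -0.1428, 0.0866]
eef_rot: [-0.572, 0.415, -0.416, 0.572]
ft_force: [-0.5, 0.0, 0.8]
width: 0.0562
```

```bash
python3 -c "
from h import *
st()"
```

```text
t 10.65 tcp [ 520.2  -142.76   86.6 ] yaw -71.97 F [-0.5   0.02  0.81] T [-0.     0.063 -0.02 ] w 56.17 q [ 0.6   0.31 -0.48  1.82  0.16  1.05 -1.2 ] tilt [ 0.0001 -0.0001]
```

jog_arm(commands=[{"translation": [0, 0, 0], "twist": 0.02}, {"translation": [0, 0, 0], "twist": 0.015}, {"translation": [0, 0, 0], "twist": 0}])

```text
time: 10.95
ee_pos: [0.5202, -0.1428, 0.0866]
eef_rot: [0.579, -0.405, 0.405, -0.579]
ft_force: [-0.1, 1.1, 0.7]
width: 0.0564
```

```bash
python3 -c "
from h import *
st()"
```

```text
t 10.95 tcp [ 520.17 -142.77   86.56] yaw -69.97 F [-0.07  1.14  0.69] T [0.013 0.03  0.033] w 56.36 q [ 0.61  0.31 -0.49  1.82  0.16  1.05 -1.16] tilt [ 0.     -0.0001]
```

jog_arm(commands=[{"translation": [0, 0, 0], "twist": 0.02}, {"translation": [0, 0, 0], "twist": 0.015}, {"translation": [0, 0, 0], "twist": 0}])

```text
time: 11.25
ee_pos: [0.5202, -0.1429, 0.0866]
eef_rot: [0.586, -0.395, 0.395, -0.586]
ft_force: [0.7, -1.2, 0.5]
width: 0.0566
```

```bash
python3 -c "
from h import *
st()"
```

```text
t 11.25 tcp [ 520.25 -142.95   86.6 ] yaw -67.97 F [ 0.69 -1.16  0.46] T [-0.183 -0.135 -0.034] w 56.59 q [ 0.61  0.31 -0.49  1.82  0.17  1.05 -1.13] tilt [ 0.0002 -0.0002]
```

Tx and Ty have shifted, which may be contact starting. I'll take a smaller step.

jog_arm(commands=[{"translation": [0, 0, 0], "twist": 0.01}, {"translation": [0, 0, 0], "twist": 0}, {"translation": [0, 0, 0], "twist": 0}])

```text
time: 11.55
ee_pos: [0.5203, -0.143, 0.0866]
eef_rot: [0.588, -0.392, 0.393, -0.588]
ft_force: [1.3, -2.0, 1.0]
width: 0.0561
```

```bash
python3 -c "
from h import *
st()"
```

```text
t 11.55 tcp [ 520.29 -142.97   86.63] yaw -67.45 F [ 1.31 -2.01  1.  ] T [-0.349 -0.242 -0.054] w 56.14 q [ 0.61  0.31 -0.49  1.82  0.17  1.05 -1.12] tilt [ 0.0003 -0.0003]
```

jog_arm(commands=[{"translation": [0, 0, 0], "twist": 0.01}, {"translation": [0, 0, 0], "twist": 0}, {"translation": [0, 0, 0], "twist": 0}])

```text
time: 11.85
ee_pos: [0.5203, -0.143, 0.0866]
eef_rot: [0.59, -0.389, 0.39, -0.59]
ft_force: [1.1, -3.0, -0.1]
width: 0.0564
```

```bash
python3 -c "
from h import *
st()"
```

```text
t 11.85 tcp [ 520.31 -142.98   86.65] yaw -66.88 F [ 1.11 -2.95 -0.11] T [-0.525 -0.329 -0.117] w 56.39 q [ 0.61  0.31 -0.49  1.82  0.17  1.05 -1.11] tilt [ 0.0004 -0.0003]
```

jog_arm(commands=[{"translation": [0, 0, 0], "twist": 0.01}, {"translation": [0, 0, 0], "twist": 0}, {"translation": [0, 0, 0], "twist": 0}])

```text
time: 12.15
ee_pos: [0.5203, -0.143, 0.0866]
eef_rot: [0.592, -0.387, 0.387, -0.592]
ft_force: [1.6, -2.2, 0.9]
width: 0.0563
```

```bash
python3 -c "
from h import *
st()"
```

```text
t 12.15 tcp [ 520.27 -142.96   86.62] yaw -66.31 F [ 1.61 -2.17  0.85] T [-0.678 -0.445 -0.195] w 56.31 q [ 0.61  0.31 -0.49  1.82  0.17  1.05 -1.1 ] tilt [ 0.0003 -0.0002]
```

jog_arm(commands=[{"translation": [0, 0, 0], "twist": 0.008}, {"translation": [0, 0, 0], "twist": 0}, {"translation": [0, 0, 0], "twist": 0}])

```text
time: 12.45
ee_pos: [0.5203, -0.1429, 0.0866]
eef_rot: [0.594, -0.384, 0.384, -0.594]
ft_force: [2.6, -3.3, 0.2]
width: 0.0562
```

```bash
python3 -c "
from h import *
st()"
```

```text
t 12.45 tcp [ 520.26 -142.91   86.61] yaw -65.84 F [ 2.57 -3.34  0.22] T [-0.826 -0.478 -0.234] w 56.25 q [ 0.61  0.31 -0.5   1.82  0.17  1.05 -1.1 ] tilt [ 0.0002 -0.0002]
```

That's the stop: Tz has reached −0.23 N·m after about 53°. I'll back off 1.5° to relieve the side load, then lift gently.

jog_arm(commands=[{"translation": [0, 0, 0], "twist": -0.015}, {"translation": [0, 0, 0], "twist": -0.012}, {"translation": [0, 0, 0], "twist": 0}, {"translation": [0, 0, 1], "twist": 0}, {"translation": [0, 0, 1], "twist": 0}, {"translation": [0, 0, 1], "twist": 0}, {"translation": [0, 0, 0], "twist": 0}])

```text
time: 13.15
ee_pos: [0.52, -0.1425, 0.0895]
eef_rot: [0.588, -0.392, 0.392, -0.588]
ft_force: [1.5, -2.6, -0.7]
width: 0.0563
```

```bash
python3 -c "
from h import *
st()"
```

```text
t 13.15 tcp [ 519.96 -142.54   89.49] yaw -67.37 F [ 1.55 -2.56 -0.73] T [-0.619 -0.446 -0.09 ] w 56.35 q [ 0.61  0.3  -0.49  1.82  0.16  1.06 -1.12] tilt [-0.0005  0.0002]
```

jog_arm(commands=[{"translation": [0.2, -0.4, 1], "twist": 0}, {"translation": [0.2, -0.4, 2], "twist": 0}, {"translation": [0, 0, 2], "twist": 0}, {"translation": [0, 0, 0], "twist": 0}])

```text
time: 13.55
ee_pos: [0.5206, -0.1432, 0.0949]
eef_rot: [-0.588, 0.392, -0.392, 0.588]
ft_force: [0.4, 0.4, -0.9]
width: 0.056
```

```bash
python3 -c "
from h import *
st()"
```

```text
t 13.55 tcp [ 520.63 -143.22   94.85] yaw -67.36 F [ 0.37  0.39 -0.9 ] T [ 0.02  -0.001  0.027] w 56.0 q [ 0.61  0.3  -0.49  1.82  0.16  1.07 -1.12] tilt [0.0001 0.0001]
```

Lifting freely. I'll raise it well clear of the pot.

jog_arm(commands=[{"translation": [0, 0, 3], "twist": 0}, {"translation": [0, 0, 5], "twist": 0}, {"translation": [0, 0, 5], "twist": 0}, {"translation": [0, 0, 5], "twist": 0}, {"translation": [0, 0, 5], "twist": 0}, {"translation": [0, 0, 5], "twist": 0}, {"translation": [0, 0, 8], "twist": 0}, {"translation": [0, 0, 10], "twist": 0}, {"translation": [0, 0, 10], "twist": 0}, {"translation": [0, 0, 8], "twist": 0}, {"translation": [0, 0, 5], "twist": 0}, {"translation": [0, 0, 0], "twist": 0}, {"translation": [0, 0, 0], "twist": 0}])

```text
time: 14.85
ee_pos: [0.5205, -0.1436, 0.1634]
eef_rot: [0.588, -0.392, 0.392, -0.588]
ft_force: [-0.5, -0.2, -0.6]
width: 0.0562
```

```bash
python3 -c "
from h import *
st()
c=camera('scene'); crop(c,170,90,250,220,3,'pics/s7.png'); c=camera('wrist'); cv2.imwrite('pics/w7.png',c['img'][:,:,::-1])"
```

```text
t 14.85 tcp [ 520.47 -143.58  163.38] yaw -67.38 F [-0.5 -0.2 -0.6] T [0.055 0.021 0.004] w 56.2 q [ 0.63  0.23 -0.5   1.74  0.12  1.2  -1.08] tilt [-0.0002 -0.0001]
```

View pics/s7.png

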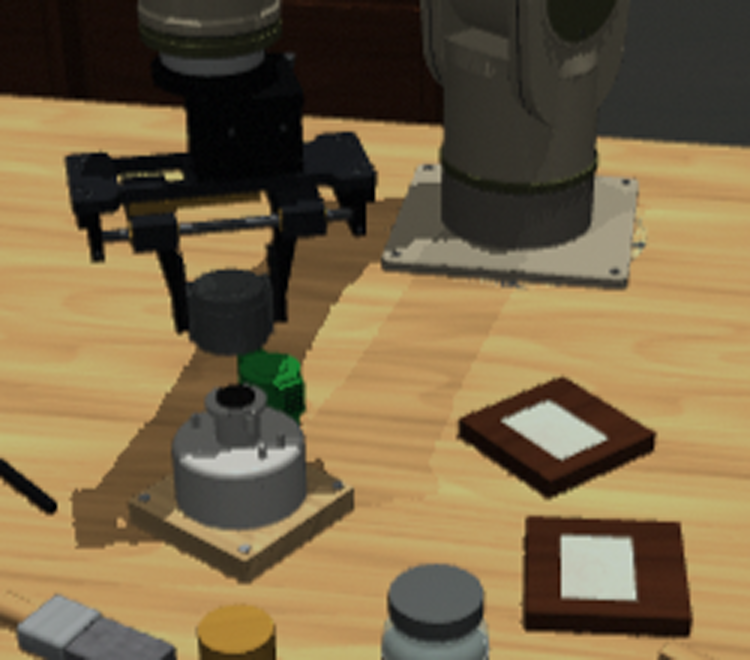

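View pics/w7.png

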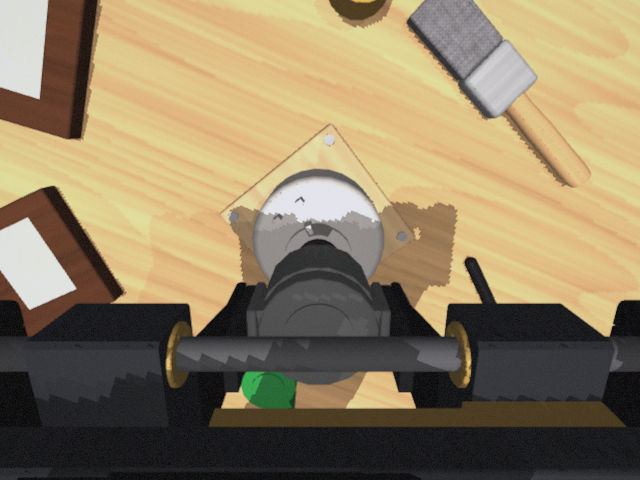

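The cap is off and the neck is bare, at about (235,400) in the crop. Now carrying it to the far block.

jog_arm(commands=[{"translation": [0.8, 5, 0], "twist": 0}, {"translation": [1.6, 11, 0], "twist": 0}, {"translation": [2, 14.5, 0], "twist": 0}, {"translation": [2, 14.5, 0], "twist": 0}, {"translation": [2, 14.5, 0], "twist": 0}, {"translation": [2, 14.5, 0], "twist": 0}, {"translation": [2, 14.5, 0], "twist": 0}, {"translation": [2, 14.5, 0], "twist": 0}, {"translation": [2, 14.5, 0], "twist": 0}, {"translation": [2, 14.5, 0], "twist": 0}, {"translation": [2, 14.5, 0], "twist": 0}, {"translation": [2, 14.5, 0], "twist": 0}, {"translation": [2, 14.5, 0], "twist": 0}, {"translation": [2, 14.5, 0], "twist": 0}, {"translation": [2, 14.5, 0], "twist": 0}, {"translation": [2, 14.5, 0], "twist": 0}, {"translation": [2, 14.5, 0], "twist": 0}, {"translation": [2, 14.5, 0], "twist": 0}, {"translation": [1.6, 11, 0], "twist": 0}, {"translation": [0.8, 6, 0], "twist": 0}])

```text
time: 16.95
ee_pos: [0.5574, 0.1229, 0.1635]
eef_rot: [-0.588, 0.392, -0.392, 0.589]
ft_force: [0.1, -0.4, -1.1]
width: 0.0562
```

jog_arm(commands=[{"translation": [0, 0, -10], "twist": 0}, {"translation": [0, 0, -20], "twist": 0}, {"translation": [0, 0, -20], "twist": 0}, {"translation": [0, 0, -20], "twist": 0}, {"translation": [0, 0, -15], "twist": 0}, {"translation": [0, 0, -10], "twist": 0}, {"translation": [0, 0, -5], "twist": 0}, {"translation": [0, 0, 0], "twist": 0}, {"translation": [0, 0, 0], "twist": 0}, {"translation": [0, 0, 0], "twist": 0}, {"translation": [0, 0, 0], "twist": 0}])

```text
time: 18.05
ee_pos: [0.5578, 0.1215, 0.0642]
eef_rot: [-0.588, 0.392, -0.393, 0.589]
ft_force: [0.8, -0.6, -0.6]
width: 0.0562
```

```bash
python3 -c "
from h import *
st()
c=camera('wrist'); cv2.imwrite('pics/w8.png',c['img'][:,:,::-1]); np.save('c8.npy',c['cam_to_world'])
t=camera('scene'); crop(t,300,170,160,150,4,'pics/s8.png')"
```

```text
t 18.05 tcp [557.78 121.53  64.21] yaw -67.38 F [ 0.85 -0.64 -0.55] T [-0.061  0.03   0.012] w 56.2 q [ 0.22  0.43 -0.62  1.76  0.28  1.05 -1.68] tilt [0.0011 0.    ]
```

View pics/w8.png

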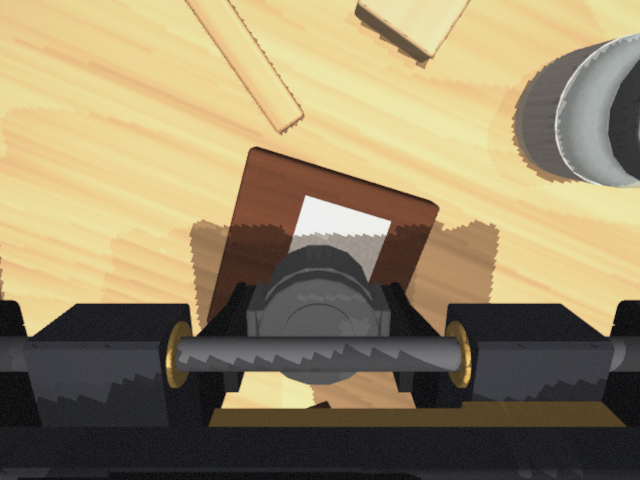

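View pics/s8.png

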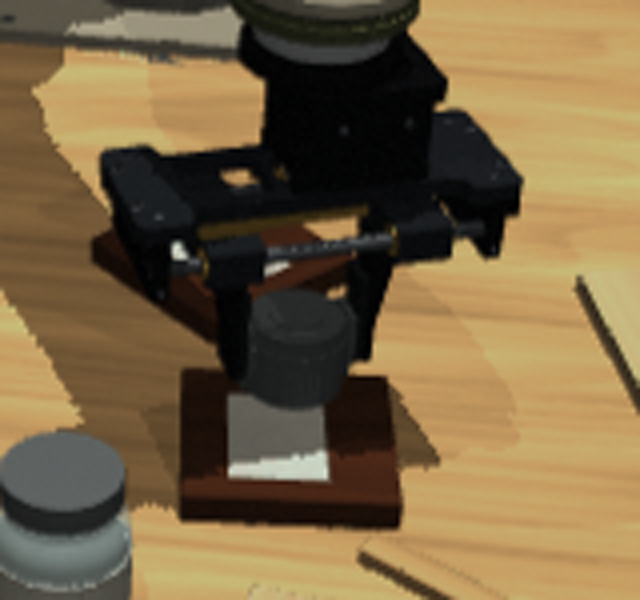

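```bash
python3 - <<'E'
from h import *
c=dict(fx=383.286,fy=383.286,cx=318.137,cy=240.072,cam_to_world=np.load('c8.npy'))
a=ray(c,252,148,.018)[:2];b=ray(c,438,205,.018)[:2];print(a,b,np.linalg.norm(a-b))
d=(b-a)/np.linalg.norm(b-a);n=np.array([d[1],-d[0]]); 
for s in(1,-1):print((a+b)/2+s*n*.055)
print(proj(c,[.5578,.1215,.0916]))
E
```

```text
[0.60702005 0.179706  ] [0.61768758 0.07459511] 0.10565082264454313
[0.55763489 0.12159722]
[0.66707274 0.13270389]
[317.88198899 335.34693348]
```

jog_arm(commands=[{"translation": [0, 0, -6], "twist": 0}, {"translation": [0, 0, -8], "twist": 0}, {"translation": [0, 0, -8], "twist": 0}, {"translation": [0, 0, -4], "twist": 0}, {"translation": [0, 0, -3], "twist": 0}, {"translation": [0, 0, -1.5], "twist": 0}, {"translation": [0, 0, 0], "twist": 0}, {"translation": [0, 0, 0], "twist": 0}])

```text
time: 18.95
ee_pos: [0.5575, 0.1215, 0.0333]
eef_rot: [-0.588, 0.392, -0.392, 0.588]
ft_force: [-0.1, 0.4, -0.3]
width: 0.056
```

```bash
python3 -c "
from h import *
st()"
```

```text
t 18.95 tcp [557.54 121.54  33.29] yaw -67.38 F [-0.08  0.36 -0.25] T [-0.002  0.085 -0.   ] w 56.05 q [ 0.2   0.47 -0.6   1.78  0.31  0.99 -1.7 ] tilt [0.0004 0.    ]
```

jog_arm(commands=[{"translation": [0, 0, -1], "twist": 0}, {"translation": [0, 0, -0.8], "twist": 0}, {"translation": [0, 0, 0], "twist": 0}, {"translation": [0, 0, 0], "twist": 0}])

```text
time: 19.35
ee_pos: [0.5574, 0.1214, 0.0313]
eef_rot: [0.588, -0.392, 0.392, -0.588]
ft_force: [-0.2, -0.2, -0.3]
width: 0.0565
```

```bash
python3 -c "
from h import *
st()"
```

```text
t 19.35 tcp [557.37 121.41  31.29] yaw -67.38 F [-0.22 -0.18 -0.25] T [-0.039  0.016  0.005] w 56.52 q [ 0.2   0.47 -0.6   1.78  0.31  0.99 -1.7 ] tilt [ 0.     -0.0001]
```

jog_arm(commands=[{"translation": [0, 0, -0.4], "twist": 0}, {"translation": [0, 0, 0], "twist": 0}, {"translation": [0, 0, 0], "twist": 0}])

```text
time: 19.65
ee_pos: [0.5575, 0.1215, 0.0312]
eef_rot: [0.588, -0.392, 0.392, -0.588]
ft_force: [-2.4, -1.0, 5.4]
width: 0.0559
```

```bash
python3 -c "
from h import *
st()"
```

```text
t 19.65 tcp [557.46 121.46  31.19] yaw -67.38 F [-2.39 -1.02  5.43] T [-0.187  0.572 -0.006] w 55.92 q [ 0.2   0.47 -0.6   1.78  0.31  0.99 -1.7 ] tilt [ 0.0002 -0.0002]
```

The cap touches down at 5 N. Releasing.

jog_arm(commands=[{"translation": [0, 0, 0], "twist": 0}, {"translation": [0, 0, 0], "twist": 0}, {"translation": [0, 0, 0], "twist": 0}, {"translation": [0, 0, 0], "twist": 0}, {"translation": [0, 0, 0], "twist": 0}, {"translation": [0, 0, 0], "twist": 0}, {"translation": [0, 0, 0], "twist": 0}, {"translation": [0, 0, 0], "twist": 0}, {"translation": [0, 0, 0], "twist": 0}, {"translation": [0, 0, 0], "twist": 0}], grip=0)

```text
time: 20.65
ee_pos: [0.5574, 0.1215, 0.0309]
eef_rot: [0.588, -0.392, 0.392, -0.588]
ft_force: [-0.4, 0.3, -0.2]
width: 0.087
```

```bash
python3 -c "
from h import *
st()
c=camera('wrist'); cv2.imwrite('pics/w9.png',c['img'][:,:,::-1])"
```

```text
t 20.65 tcp [557.38 121.46  30.88] yaw -67.38 F [-0.43  0.28 -0.22] T [-0.007 -0.004 -0.005] w 86.98 q [ 0.2   0.47 -0.6   1.78  0.31  0.99 -1.7 ] tilt [ 0.0001 -0.0001]
```

View pics/w9.png

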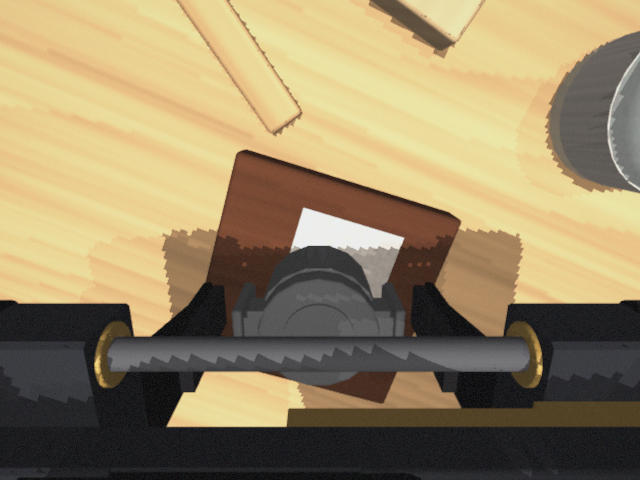

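The fingers are open (inner edges at u≈224 and 413) and clear of the cap's tabs at 234 and 404. Now straight up, then back out of the cameras' view.

jog_arm(commands=[{"translation": [0, 0, 3], "twist": 0}, {"translation": [0, 0, 8], "twist": 0}, {"translation": [0, 0, 15], "twist": 0}, {"translation": [0, 0, 20], "twist": 0}, {"translation": [0, 0, 20], "twist": 0}, {"translation": [0, 0, 20], "twist": 0}, {"translation": [0, 0, 20], "twist": 0}, {"translation": [0, 0, 20], "twist": 0}, {"translation": [0, 0, 20], "twist": 0}, {"translation": [0, 0, 20], "twist": 0}, {"translation": [0, 0, 10], "twist": 0}, {"translation": [0, -10, 0], "twist": 0}, {"translation": [0, -20, 0], "twist": 0}, {"translation": [0, -20, 0], "twist": 0}, {"translation": [0, -20, 0], "twist": 0}, {"translation": [0, -20, 0], "twist": 0}, {"translation": [0, -20, 0], "twist": 0}, {"translation": [0, -20, 0], "twist": 0}, {"translation": [0, -20, 0], "twist": 0}, {"translation": [0, -10, 0], "twist": 0}])

```text
time: 22.7
ee_pos: [0.5567, -0.0415, 0.2059]
eef_rot: [0.588, -0.393, 0.393, -0.587]
ft_force: [0.0, 0.2, -0.5]
width: 0.087
```

jog_arm(commands=[{"translation": [0, -10, 0], "twist": 0}, {"translation": [0, -20, 0], "twist": 0}, {"translation": [0, -20, 0], "twist": 0}, {"translation": [0, -20, 0], "twist": 0}, {"translation": [0, -20, 0], "twist": 0}, {"translation": [0, -10, 0], "twist": 0}, {"translation": [0, 0, 0], "twist": 0}, {"translation": [0, 0, 0], "twist": 0}, {"translation": [0, 0, 0], "twist": 0}, {"translation": [0, 0, 0], "twist": 0}])

```text
time: 23.7
ee_pos: [0.5575, -0.1374, 0.2069]
eef_rot: [-0.589, 0.392, -0.392, 0.589]
ft_force: [-0.5, -0.4, -0.1]
width: 0.0874
```

```bash
python3 -c "
from h import *
st()
t=camera('top'); cv2.imwrite('pics/t9.png',t['img'][:,:,::-1]); crop(t,215,185,100,100,6,'pics/t9z.png')
s=camera('scene'); crop(s,325,235,100,80,7,'pics/s9z.png')"
```

```text
t 23.7 tcp [ 557.52 -137.42  206.93] yaw -67.29 F [-0.46 -0.38 -0.11] T [ 0.005 -0.034  0.006] w 87.35 q [ 0.59  0.27 -0.51  1.6   0.14  1.31 -1.11] tilt [0.0002 0.0002]
```

View pics/t9.png

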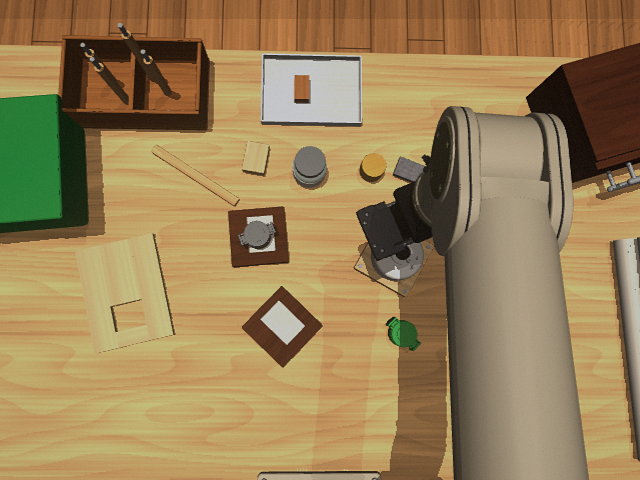

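View pics/t9z.png

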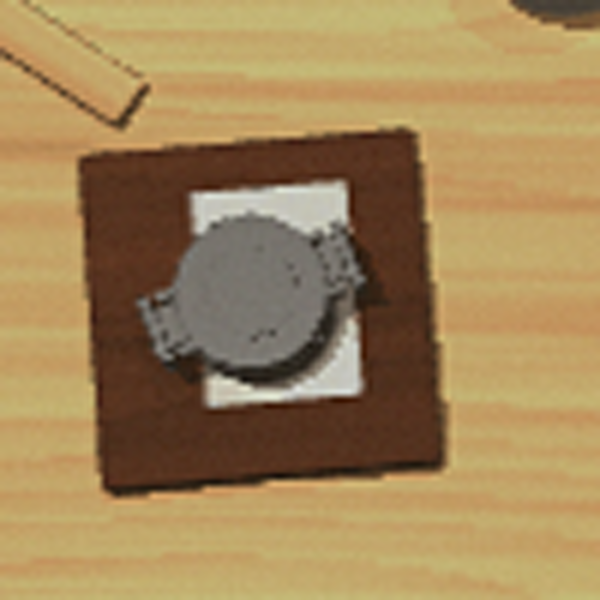

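View pics/s9z.png

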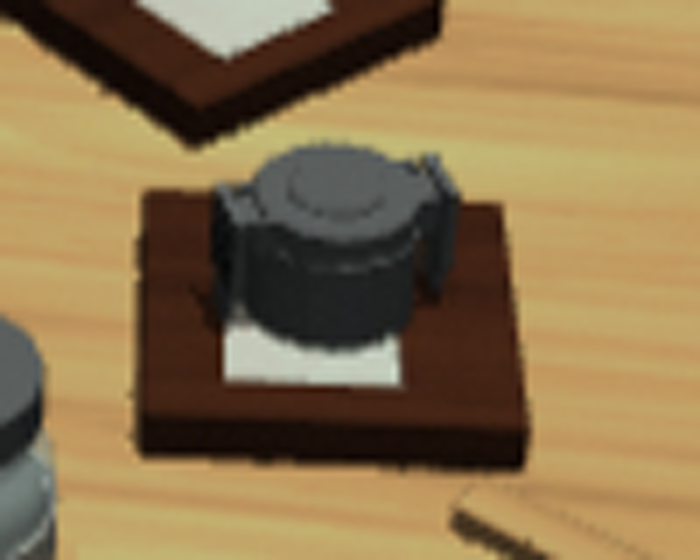

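```bash
python3 - <<'E'
from h import *
t=camera('top');s=camera('scene')
print('cap top', ray(t,215+253/6-.4,185+291/6-.4,.0585), 'block', np.mean([ray(t,215+u/6-.4,185+v/6-.4,.018) for u,v in [(80,155),(417,129),(443,463),(106,487)]],0))
print('cap scene', ray(s,325+340/7-.45,235+193/7-.45,.0585))
st(); print(close_job())
E
```

```text
cap top [0.55815827 0.12127313 0.0585    ] block [0.55829758 0.12153351 0.018     ]
cap scene [0.55680947 0.1230931  0.0585    ]
t 23.9 tcp [ 557.44 -138.21  206.91] yaw -67.35 F [0.5  0.76 0.06] T [-0.048 -0.042 -0.   ] w 87.29 q [ 0.59  0.27 -0.51  1.6   0.14  1.31 -1.11] tilt [ 0.0001 -0.    ]
the job is handed in; nothing more can be done
None
```

The pot is open: the grey cap is standing right way up on the middle of the far dark block, and the job is handed in at 23.9 s of the 64 s allowed.

- **Opening:** I squeezed both tabs fully (fingers 56 mm apart) and kept them squeezed. The stop came after about 53° anticlockwise, felt as a rise of about 0.23 N·m with about 4 N of side force. I then backed off 1.5° to relieve the side load, and the cap came straight off with under 1 N of vertical force and at most 3 N sideways.
- **Setting down:** The cap touched the block at about 5 N before I let go.
- **Last checks:** The top view puts the cap within about 0.5 mm of the block's centre and the scene view within about 2 mm, which is the camera calibration. The gripper is clear of everything. Nothing else on the bench looked moved; in the last top view the arm hid part of the brush and the pen.
- **A reading I redid:** One early wrist picture was taken while the arm was still settling and disagreed by a few millimetres. I let the arm settle and measured again, and no other check failed.

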